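Put the hanging eggs away in the egg tray

ROBOT

A 6-joint arm with a two-finger parallel gripper is mounted at the origin on a cart in front of the work surface, level with it; the furniture and walls round the work are solid. World frame = base frame: x ahead of the robot, y to its left, z up, the work surface at z = 0. Lengths are in mm, angles in rad, forces in N, time in s.
With the tool pointing down it reaches from about 350 to 975 mm from the base axis. Payload 7.1 kg.
Tool frame: the origin (TCP) lies at the centre of the arm's flange, where the gripper is bolted on; the fingertips stand 182 mm ahead of it and the grasp point (between the pads) lies 163 mm ahead of it; z points along the fingers, y is the line along which they close (so a half turn about z gives the same grasp; the last joint's range is limited). The gripper opens to 88 mm and grips with 3 to 60 N. Pads are 20 mm wide; open, the fingers measure 115 mm over their backs; the gripper's body (75 mm by 178 mm) begins 61 mm behind the grasp point.
Start: joints at [-1.296, 0.423, 1.63, -0, 1.089, -0.019], TCP at [181.013, -598.198, 404.675] pointing down, gripper open.
Joint ranges: [-3, 3], [-0.9, 2.11], [0.09, 2.58], [-1.31, 4.45], [0.11, 2.69], [-2.54, 2.54]. Speed limits (rad/s): [2.39, 2.39, 3.01, 3.14, 3.14, 3.14].

INTERFACE

Orientations are given as a rotation vector (axis times angle).
In Python, from workcell import readout, get_image, ctrl gives the robot as it stands.
- The arm moves only by the tool step_arm, never from a script. Its argument "targets" is a list that holds one entry, the list of rows, each a list of 7 numbers: the shift along the world's x, y, z as a fraction of full scale, then the turn, a rotation vector about the world's x, y, z as a fraction of full scale, then the opening, from 0 (shut) to 1 (fully open). In form: [[[dx, dy, dz, wx, wy, wz, claw], ...]]. A call has exactly 5 rows; each row shifts and turns the commanded pose from where the row before left it; what a row does not reach is not made up. Full scale, the value 1, is 0.05 m for a shift and 4 degrees for a turn. A row lasts 1/8 s, in which the tool goes at most 62.5 mm and 10.7 degrees, less where a joint would pass 70% of its speed; a pose out of reach is approached as far as the arm can. A call with a number of a shift or a turn outside -1 to 1 is refused whole. A call with a gripper value outside its range is refused whole. The fingers move at their own pace and stop on an object; the grip force is fixed at half the most. Time passes only in rows, so rows that do not move let the fingers close, or fill a call up. It gives the time, the measured TCP pose, the force, the opening and the grip force at its end, in the units of the state.
- readout.get_obs(): the state, without advancing time (a new reading comes with each control period).
- get_image(name): name is "scene" or "top"; returns a dict with "pixels" (480x640x3 uint8, red, green, blue), "intrinsics" (3x3 intrinsics, pixels), "extrinsics" (4x4, takes a point from world to camera coordinates). Camera axes: x right, y down, z forward; pixel columns grow to the right and rows downward; lengths in mm; the calibration is good to about 2 mm. A picture is of the moment at which its call begins. There is no depth.
- ctrl.close_job(): hands the job in; it is judged then, once.
The state is a dict: "t": time; "qpos": joint angles; "qvel": joint speeds; "joint_torque": joint torques, N m; "ee_pos": TCP position; "orientation": TCP orientation; "ft_force": force on the tool from outside, world axes, zero at the start; "moment": the same for the moment, N m; "width": finger opening in mm; "grasp_force": force on a finger pad.
Only numpy, scipy, OpenCV 4.12 (cv2) and the standard library are available. Lean on these libraries where they do the work, as an engineer would, in place of code of your own. Each camera call takes 0.05 s, during which the arm holds its last target. There are 200 camera calls.

TASK

Easter is over: take the two fragile stoneware eggs down from the wire egg stand, lifting each one's loop up and off its hook without pulling at the stand, and put them away in the wooden egg tray, each in a free pocket of its own in the front row. Set each down gently, standing upright in its pocket with the loop on top; don't squeeze or knock the eggs, and leave the three eggs already in the tray and the things standing round about where they are.

Things in the scene. Friction and masses are not known exactly. Their poses are not given: they have to be found in the camera images.
- egg_a_c (a point): hanging brown stoneware egg, 44 mm thick, 60 mm tall, pointed end down, bottom-heavy, about 60 g. On its blunt end a steel cap and a stiff upright wire loop, 26 mm wide, wire 3.2 mm: its opening reaches from 34 to 63 mm above this point and lies in the egg's yz plane. This point is half-way up on the axis; z points from tip to loop. Hangs on hook_a
- egg_b_c (a point): the other hanging egg, on hook_b; same make, size, point and axes as egg_a. The shell of either egg breaks if a finger squeezes it with more than 50 N, or if it is knocked or pressed against tray or stand with more than 15 N
- stand: egg stand, fixed: round wooden foot 136 mm across, 14 mm high, centred at x = +33 mm; 10 mm steel pole at x = +75 mm; two 5 mm steel wires that rise from the pole to 330 mm, arch over towards -x and come down to a small hook each, open towards -x. The arch leaves no room for a hand straight above an egg: come in leaning, from -x. Origin on the work surface under the middle between the hooks, z up
- hook_a (a point): hook at y = +70 mm on the stand: lowest point (middle of the wire), 240 mm above the work surface; axes as the stand. The wire comes down at x = +9 mm; the upturned tip is at x = -10 mm and ends 13 mm above this point. A loop must be raised 12 to 24 mm from where it hangs, then drawn 25 mm or more towards -x. The egg's point hangs 61 mm below this point
- hook_b (a point): the same of the hook at y = -70 mm
- tray: wooden egg tray, fixed, 136 mm (x) by 250 mm (y), 26 mm thick; origin at the centre of its underside, z up. Two rows of three bowl-shaped round pockets, 39 mm across, 20 mm deep, 60 mm apart along x, 78 mm along y. A seated egg hangs by the pocket's rim, its middle 40 mm above the work surface (14 mm above the tray's top)
- pocket_1 (a point): free pocket: centre of its mouth, level with the tray's top, in the front row (-x side), on the left (+y)
- pocket_2 (a point): free pocket: centre of its mouth, level with the tray's top, in the middle of the front row
- pocket_3 (a point): free pocket: centre of its mouth, level with the tray's top, in the front row (-x side), on the right (-y)
- stored_1_c (a point): egg like the hanging ones, already standing in the tray, in the back row on the left (+y); its point is at the middle of the egg
- stored_2_c (a point): egg like the hanging ones, already standing in the tray, in the middle of the back row; its point is at the middle of the egg
- stored_3_c (a point): egg like the hanging ones, already standing in the tray, in the back row on the right (-y); its point is at the middle of the egg
- spice_jar: bystander: spice jar with a green cap, 46 mm across and 106 mm tall; origin at the centre of its underside
- shaker: bystander: glass salt shaker, 44 mm across and 90 mm tall; origin at the centre of its underside
- dropper: bystander: small amber dropper bottle, 33 mm across and 102 mm tall; origin at the centre of its underside

How it is judged (in metres and radians):
On the way, in this order (a step that is already met when the one before it is completed fails the run):
1. one of the hanging eggs is off its hook and clear of the stand ((distance between egg_a_c and hook_a above 0.12 m or distance between egg_b_c and hook_b above 0.12 m)), for 0.1 s.
2. one of the hanging eggs stands in a free pocket ((((horizontal distance between egg_a_c and pocket_1 below 0.006 m or horizontal distance between egg_a_c and pocket_2 below 0.006 m or horizontal distance between egg_a_c and pocket_3 below 0.006 m) and z of egg_a_c in the frame of tray below 0.046 m and angle between egg_a_c's own z axis and vertical below 0.3 rad and linear speed of egg_a below 0.02 m/s) or ((horizontal distance between egg_b_c and pocket_1 below 0.006 m or horizontal distance between egg_b_c and pocket_2 below 0.006 m or horizontal distance between egg_b_c and pocket_3 below 0.006 m) and z of egg_b_c in the frame of tray below 0.046 m and angle between egg_b_c's own z axis and vertical below 0.3 rad and linear speed of egg_b below 0.02 m/s))), for 0.2 s.
3. both eggs are off their hooks (distance between egg_a_c and hook_a above 0.12 m and distance between egg_b_c and hook_b above 0.12 m), for 0.1 s.
At the end, for the whole second after the job is handed in: both eggs stand in free pockets of the front row (pocket_1, 2 or 3), released and at rest: middle within 6 mm of the pocket's centre and no more than 46 mm above the tray's underside, leaning less than 0.3 rad, loop up; the three stored eggs within 12 mm of where they stood ((horizontal distance between egg_a_c and pocket_1 below 0.006 m or horizontal distance between egg_a_c and pocket_2 below 0.006 m or horizontal distance between egg_a_c and pocket_3 below 0.006 m) and z of each of egg_a_c, egg_b_c in the frame of tray below 0.046 m and angle between each of egg_a_c, egg_b_c's own z axis and vertical below 0.3 rad and linear speed of each of egg_a, egg_b below 0.02 m/s and (horizontal distance between egg_b_c and pocket_1 below 0.006 m or horizontal distance between egg_b_c and pocket_2 below 0.006 m or horizontal distance between egg_b_c and pocket_3 below 0.006 m) and distance of each of stored_1_c, stored_2_c, stored_3_c from where it was at the start of the episode below 0.012 m); the robot touches nothing.
It fails at once if a hanging egg is squeezed too hard by the fingers (contact force between the fingers and egg_a above 100 N or contact force between the fingers and egg_b above 100 N).
It fails at once if a hanging egg is pressed, dragged or dropped hard against the tray or the stand (contact force between any of egg_a, egg_b and tray above 15 N or contact force between any of egg_a, egg_b and stand above 15 N).
It fails at once if a hanging egg falls on the work surface (height (world z) of any of egg_a_c, egg_b_c below 0.03 m).
It fails at once if a stored egg is knocked out of its place (distance of any of stored_1_c, stored_2_c, stored_3_c from where it was at the start of the episode above 0.012 m).
It fails at once if a bystander is pushed or tipped (distance of any of spice_jar, shaker, dropper from where it was at the start of the episode above 0.03 m or angle between any of spice_jar, shaker, dropper's own z axis and vertical above 0.3 rad).
It also fails if it takes over 67 s, if anything falls off the work surface, if the arm or the gripper's body presses on something with over 40 N, if the wrist force passes 120 N, or if a joint passes its speed limit or range.

## Working session

There is one attempt and no reset: what is moved stays moved. The work goes in short steps, Python scripts to look and compute and a tool call to move; the robot and the scene stay as the last step left them, time stands still between calls to the robot, and variables do not carry over. Pictures are saved under pics/ and viewed, at most 10 in all, crops included, and the job is handed in when it is done.

Besides the shell and the picture viewer there is one more tool, called after "Emit:" as name([rows], argument=value, ...), one row to a line, values as JSON. step_arm: Moves the arm, as the interface text tells. Shift numbers are shares of 0.05 m and turn numbers shares of 4 degrees, none past 1 either way. Its arguments: {"type":"object","properties":{"targets":{"type":"array"}},"required":["targets"]}

```bash
mkdir -p pics; ls
python3 - <<'E'
from workcell import readout,get_image
import cv2,numpy as np
print(readout.get_obs())
for n in("scene","top"):
    d=get_image(n);cv2.imwrite(f"pics/{n}0.png",cv2.cvtColor(d["pixels"],cv2.COLOR_RGB2BGR))
    np.savez(n+"_cal",K=d["intrinsics"],E=d["extrinsics"]);print(np.round(d["intrinsics"],1).tolist(),np.round(d["extrinsics"],3).tolist())
E
```

```text
pics
{'t': 0.0, 'qpos': array([-1.29599201e+00,  4.23848918e-01,  1.63072503e+00,  3.09889865e-05,
        1.08858109e+00, -1.90137571e-02]), 'qvel': array([-0.00099494, -0.00187054,  0.00122762, -0.00132913, -0.00070777,
        0.00061114]), 'joint_torque': array([ 7.89838959e-04, -5.44616318e+01, -2.73659581e+01,  6.43986580e-02,
        2.27819884e-02, -1.35040632e-04]), 'ee_pos': array([ 180.94617631, -597.92933888,  403.88266974]), 'orientation': array([-3.10621914e+00, -4.59620295e-01,  2.70134058e-04]), 'ft_force': array([-0.00791382, -0.65965942,  0.39031401]), 'moment': array([0.00920616, 0.00608201, 0.03038047]), 'grasp_force': 0.0, 'width': 88.03423446475558}
[[481.3, 0.0, 326.0], [0.0, 481.3, 241.0], [0.0, 0.0, 1.0]] [[-0.697, -0.717, 0.022, 406.187], [-0.479, 0.442, -0.759, 400.126], [0.534, -0.539, -0.651, 828.807], [0.0, 0.0, 0.0, 1.0]]
[[505.6, 0.0, 323.4], [0.0, 505.6, 235.0], [0.0, 0.0, 1.0]] [[-0.023, -1.0, 0.006, 16.048], [-0.991, 0.022, -0.134, 605.901], [0.134, -0.009, -0.991, 991.361], [0.0, 0.0, 0.0, 1.0]]
```

View pics/scene0.png

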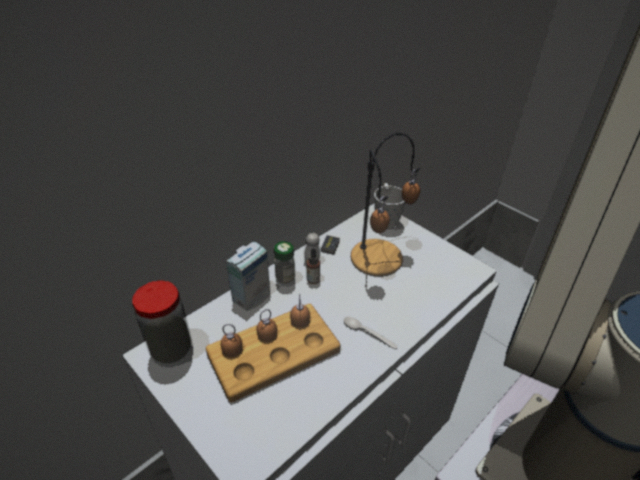

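View pics/top0.png

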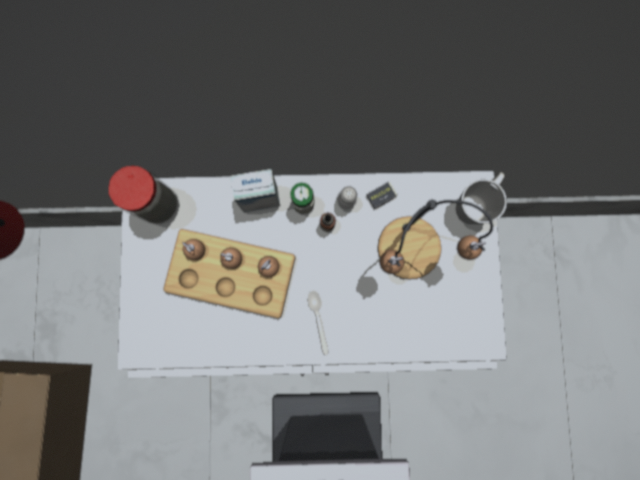

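The scene view shows the stand at about (375,200) with eggs at (411,192) and (380,220), and the tray at (273,350). The top view shows the tray at (230,274), stand foot at (409,247) and eggs at (392,262) and (470,247). I'll zoom in on each.

Run:
```python
import cv2,numpy as np
s=cv2.imread("pics/scene0.png");t=cv2.imread("pics/top0.png")
def crop(im,x,y,w,h,k):
    c=cv2.resize(im[y:y+h,x:x+w],None,fx=k,fy=k,interpolation=cv2.INTER_CUBIC)
    for i in range(x-x%-20 if x%20 else x,x+w,20):
        cv2.putText(c,str(i),(int((i-x)*k),8),0,.3,(0,255,255));cv2.line(c,(int((i-x+.5)*k),10),(int((i-x+.5)*k),16),(0,255,255))
    for i in range(y-y%-20 if y%20 else y,y+h,20):
        cv2.putText(c,str(i),(0,int((i-y+.5)*k)),0,.3,(0,255,255));cv2.line(c,(20,int((i-y+.5)*k)),(26,int((i-y+.5)*k)),(0,255,255))
    return c
a=crop(s,340,120,100,150,4);b=crop(t,360,160,100,150,4)
b=crop(t,360,180,100,150,4)
cv2.imwrite("pics/z1.png",np.hstack([a,crop(t,380,180,100,150,4)]))
cv2.imwrite("pics/z2.png",np.vstack([crop(s,200,290,150,75,5)[:300],crop(t,160,225,150,60,5)])[:600])
```

```text
(no output)
```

View pics/z1.png

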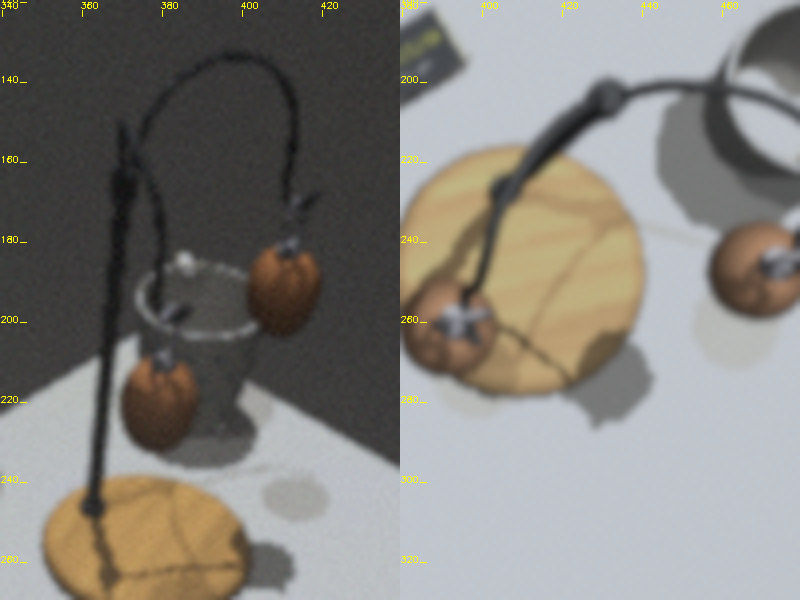

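View pics/z2.png

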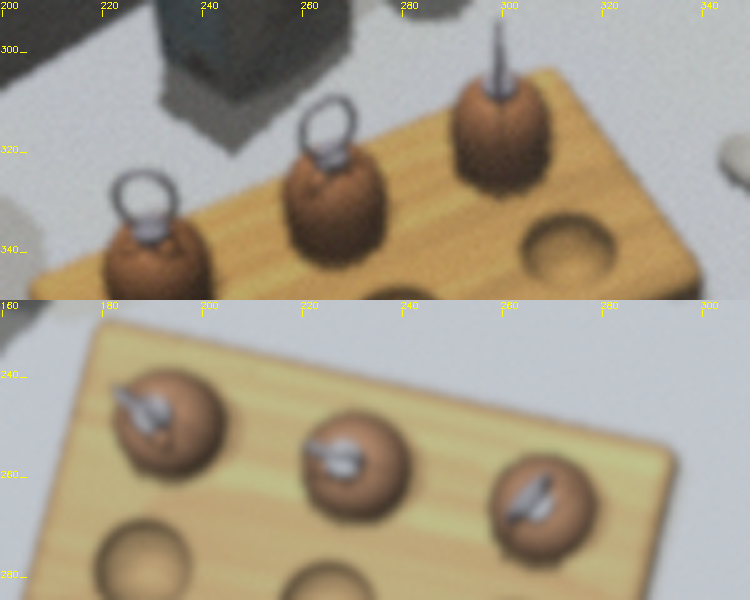

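```bash
cat > h.py <<'E'
import cv2,numpy as np
C={n:(lambda d:(d["K"],d["E"]))(np.load(n+"_cal.npz")) for n in("scene","top")}
def proj(n,P):
    K,E=C[n];p=(E[:3,:3]@np.atleast_2d(P).T).T+E[:3,3];p=p@K.T;return p[:,:2]/p[:,2:]
def ray(n,uv):
    K,E=C[n];d=E[:3,:3].T@np.linalg.inv(K)@[uv[0],uv[1],1];return -E[:3,:3].T@E[:3,3],d/np.linalg.norm(d)
def plane(n,uv,z):
    o,d=ray(n,uv);return o+d*(z-o[2])/d[2]
def tri(m):
    A=np.zeros((3,3));b=np.zeros(3)
    for n,uv in m.items():
        o,d=ray(n,uv);M=np.eye(3)-np.outer(d,d);A+=M;b+=M@o
    P=np.linalg.solve(A,b);return P,{n:np.round(proj(n,P)[0]-uv,1).tolist() for n,uv in m.items()}
def blobs(im,lo,hi,amin=60):
    h=cv2.cvtColor(im,cv2.COLOR_BGR2HSV);m=cv2.morphologyEx(cv2.inRange(h,np.array(lo),np.array(hi)),cv2.MORPH_CLOSE,np.ones((5,5)))
    n,l,st,c=cv2.connectedComponentsWithStats(m)
    return m,l,[(i,st[i].tolist(),c[i].round(1).tolist()) for i in range(1,n) if st[i,4]>amin]
E
python3 - <<'E'
from h import *
for n in C:
    im=cv2.imread(f"pics/{n}0.png");h=cv2.cvtColor(im,cv2.COLOR_BGR2HSV)
    pts={"scene":[(381,222),(411,192),(375,258),(320,365)],"top":[(388,265),(468,250),(420,240),(245,275)]}[n]
    print([h[y,x].tolist() for x,y in pts])
    for lo,hi in(((0,70,20),(12,255,190)),((13,70,90),(25,255,255))):
        print(n,lo,[b[1:] for b in blobs(im,lo,hi)[2]])
E
```

```text
[[12, 112, 84], [10, 134, 78], [18, 126, 188], [108, 13, 196]]
scene (0, 70, 20) [([402, 182, 18, 22, 295], [410.3, 192.2]), ([371, 209, 19, 23, 312], [379.7, 220.1]), ([131, 280, 49, 39, 1479], [155.4, 298.9]), ([291, 306, 19, 21, 280], [299.4, 316.2]), ([258, 319, 18, 22, 281], [266.5, 330.6]), ([222, 334, 19, 23, 318], [231.0, 345.2])]
scene (13, 70, 90) [([404, 182, 14, 10, 83], [410.2, 186.6]), ([373, 210, 14, 10, 66], [379.7, 215.1]), ([351, 239, 51, 36, 1412], [375.9, 256.4]), ([206, 304, 134, 93, 5885], [270.8, 350.0])]
[[12, 97, 108], [12, 97, 100], [21, 89, 191], [20, 91, 190]]
top (0, 70, 20) [([108, 165, 48, 46, 1765], [131.6, 187.7]), ([0, 201, 25, 57, 993], [9.5, 227.9]), ([458, 236, 23, 22, 299], [467.8, 247.3]), ([186, 242, 18, 17, 130], [194.2, 251.5]), ([222, 249, 19, 18, 140], [232.0, 258.2]), ([381, 251, 21, 22, 242], [389.9, 262.7]), ([260, 258, 17, 17, 116], [267.8, 267.6])]
top (13, 70, 90) [([378, 217, 63, 61, 2773], [409.8, 247.4]), ([164, 230, 131, 88, 7411], [229.4, 273.8]), ([460, 237, 21, 21, 208], [468.7, 246.7]), ([0, 373, 50, 107, 4626], [21.5, 424.1])]
```

```bash
cat > fit.py <<'E'
from h import *
from scipy.optimize import least_squares
ob={"scene":[(379.9,220.3),(411,192.2)],"top":[(391.5,262),(469.4,247.2)]}
for i in(0,1): print("egg","ab"[i],[x if isinstance(x,dict) else x.round(1) for x in tri({n:ob[n][i] for n in ob})])
def T(p,Q):
    c,s=np.cos(p[2]),np.sin(p[2]);Q=np.array(Q,float);return np.c_[p[0]+c*Q[:,0]-s*Q[:,1],p[1]+s*Q[:,0]+c*Q[:,1],Q[:,2]]
# stand: eggs at y=+-70,z=179; foot ellipse centre at top z=14
ft={}
for n in C:
    im=cv2.imread(f"pics/{n}0.png");m,l,b=blobs(im,(13,60,80),(26,255,255),1000)
    b=min(b,key=lambda b:abs(b[2][0]-(376 if n=="scene" else 410)));mm=(l==b[0]).astype(np.uint8)
    e=cv2.fitEllipse(cv2.convexHull(cv2.findContours(mm,0,1)[0][0]));ft[n]=e[0]
print("foot",ft,[plane(n,ft[n],14).round(1) for n in C])
f=lambda p:np.concatenate([(proj(n,T(p,[[0,70,179],[0,-70,179],[33,0,12]]))-np.vstack([ob[n],ft[n]])).ravel() for n in C])
r=least_squares(f,[480,-200,.2]);print("stand",r.x.round(3),r.fun.round(1));S=r.x
# tray
tr={"top":[(188.2,279),(225.7,287),(262.5,296)],"scene":[(312.3,340.5)]}
q=[]
for n in C:
    im=cv2.imread(f"pics/{n}0.png");m,l,b=blobs(im,(13,60,80),(26,255,255),1000)
    b=min(b,key=lambda b:abs(b[2][0]-(271 if n=="scene" else 230)));c=cv2.findContours((l==b[0]).astype(np.uint8),0,1)[0][0][:,0]
    if n=="top":
        P=np.array([plane(n,u+.0,26)[:2] for u in c]).astype(np.float32);print("rect",cv2.minAreaRect(P))
eg={"top":[(193.3,249.3),(231.3,257.8),(268.4,266.8)],"scene":[(231.2,345),(267,330.3),(300,316)]}
pk=[[-30,78,26],[-30,0,26],[-30,-78,26]];st=[[30,78,40],[30,0,40],[30,-78,40]]
f=lambda p:np.concatenate([(proj("top",T(p,pk))-tr["top"]).ravel(),(proj("scene",T(p,pk[2:]))-tr["scene"]).ravel()]+[(proj(n,T(p,st))-eg[n]).ravel() for n in C])
r=least_squares(f,[430,170,-.2]);print("tray",r.x.round(3),r.fun.round(1));Tr=r.x
print("pockets",T(Tr,pk).round(1).tolist())
print("eggs",T(S,[[0,70,179],[0,-70,179]]).round(1).tolist(), "corners",T(S,[[75,0,0]]).round(0))
E
python3 fit.py
```

```text
egg a [array([ 536.5, -114.3,  182.3]), {'scene': [-0.2, -0.0], 'top': [0.1, 0.2]}]
egg b [array([ 559.4, -253.1,  180.2]), {'scene': [-0.3, -0.0], 'top': [0.3, 0.4]}]
foot {'scene': (376.13690185546875, 256.6924743652344), 'top': (408.8945007324219, 247.50650024414062)} [array([ 574.8, -168.7,   14. ]), array([ 579.5, -175.6,   14. ])]
stand [ 5.47977e+02 -1.83199e+02  1.68000e-01] [-0.2  1.2 -0.7  0.5  0.6 -2.2 -0.2  0.5 -0.4  0.3  0.8 -0.4]
rect ((534.3143920898438, 197.18289184570312), (245.89024353027344, 132.32797241210938), 75.88961029052734)
tray [ 5.34264e+02  1.98751e+02 -2.46000e-01] [-0.4 -0.3 -0.9  0.2 -0.5 -0.3  1.4 -0.8  0.4 -0.2 -0.1 -0.4  0.2 -0.1
  0.3  0.2 -0.5  0.2 -0.2 -0.3]
pockets [[524.1, 281.7, 26.0], [505.2, 206.0, 26.0], [486.2, 130.4, 26.0]]
eggs [[536.3, -114.2, 179.0], [559.7, -252.2, 179.0]] corners [[ 622. -171.    0.]]
```

Emit:
step_arm([
  [[0.4,1,0.2,0,0,-0.36,1],[0.4,1,0.2,0,0,-0.36,1],[0.4,1,0.2,0,0,-0.36,1],[0.4,1,0,0,0,-0.36,1],[0.4,1,0,0,0,-0.36,1]],
])

```text
t: 0.72
ee_pos: [281.3, -346.5, 434.7]
orientation: [3.131, 0.262, 0.0]
ft_force: [1.1, -0.4, 0.1]
width: 88.2
grasp_force: 0.0
```

```bash
cat > log.py <<'E'
from workcell import readout
from scipy.spatial.transform import Rotation as R
import numpy as np,json
o=readout.get_obs();open("log.jsonl","a").write(json.dumps([o["qpos"].tolist(),o["ee_pos"].tolist(),o["orientation"].tolist()])+"\n")
M=R.from_rotvec(o["orientation"]).as_matrix()
print(o["t"],"q",o["qpos"].round(2),"ee",o["ee_pos"].round(1),"z",M[:,2].round(3),"y",M[:,1].round(3),"G170",(o["ee_pos"]+170*M[:,2]).round(1),"F",o["ft_force"].round(1),"w",round(o["width"],1),round(o["grasp_force"],1))
E
python3 log.py
```

```text
0.725 q [-0.92  0.12  1.98  0.    1.05  0.49] ee [ 281.3 -346.5  434.7] z [ 0.  0. -1.] y [ 0.166 -0.986  0.   ] G170 [ 281.3 -346.5  264.7] F [ 1.1 -0.4  0.1] w 88.2 0.0
```

Emit:
step_arm([
  [[0.2,0.6,0,0.167,-0.986,0,1],[0.2,0.6,0,0.167,-0.986,0,1],[0.2,0.6,0,0.167,-0.986,0,1],[0,0.6,0,0.167,-0.986,0,1],[0,0.6,0,0.167,-0.986,0,1]],
])

```text
t: 1.35
ee_pos: [310.9, -197.1, 434.5]
orientation: [-3.054, -0.257, -0.541]
ft_force: [-0.0, 0.7, 0.7]
width: 87.8
grasp_force: 0.0
```

```bash
python3 log.py
```

```text
1.35 q [-0.69 -0.06  2.19  0.36  0.82  0.49] ee [ 310.9 -197.1  434.5] z [ 0.339  0.058 -0.939] y [ 0.167 -0.986 -0.   ] G170 [ 368.5 -187.3  274.8] F [-0.   0.7  0.7] w 87.8 0.0
```

Emit:
step_arm([
  [[0,0,0,0.167,-0.986,0,1],[0,0,0,0.167,-0.986,0,1],[0,0,0,0.167,-0.986,0,1],[0,0,0,0.167,-0.986,0,1],[0,0,0,0.167,-0.986,0,1]],
])

```text
t: 1.98
ee_pos: [310.8, -198.1, 434.6]
orientation: [-2.888, -0.243, -1.055]
ft_force: [0.2, 0.4, -0.1]
width: 87.7
grasp_force: 0.0
```

```bash
python3 log.py
```

```text
1.975 q [-0.78 -0.07  2.25  0.91  0.73 -0.01] ee [ 310.8 -198.1  434.6] z [ 0.635  0.108 -0.765] y [ 0.167 -0.986  0.   ] G170 [ 418.8 -179.8  304.6] F [ 0.2  0.4 -0.1] w 87.7 0.0
```

```bash
cat > kin.py <<'E'
import numpy as np,json
from scipy.optimize import least_squares
from scipy.spatial.transform import Rotation as R
D=[json.loads(l) for l in open("log.jsonl")]
D.append([[-1.29599201,.423848918,1.63072503,3e-5,1.08858109,-.0190137571],[180.946,-597.929,403.883],[-3.10621914,-.459620295,.00027]])
r=lambda a,t:R.from_euler(a,t).as_matrix()
def fk(q,p):
    z1,L2,L3,d6,oy,a1=p
    A=r("z",q[0]);B=A@r("y",q[1]);Cc=B@r("y",q[2])@r("z",q[3]);Dd=Cc@r("y",q[4])
    return A@[a1,oy,z1]+B@[0,0,L2]+Cc@[0,0,L3]+Dd@[0,0,d6],Dd@r("z",q[5])@r("z",np.pi/2)
f=lambda p:np.concatenate([fk(q,p)[0]-e for q,e,_ in D])
s=least_squares(lambda p:np.r_[f(p),1e-4*(p[5])],[300,450,500,100,10,0]);P=s.x
LO=np.array([-3,-.9,.09,-1.31,.11,-2.54]);HI=np.array([3,2.11,2.58,4.45,2.69,2.54])
def Rt(th,yaw):
    z=np.array([np.sin(th)*np.cos(yaw),np.sin(th)*np.sin(yaw),-np.cos(th)]);y=np.array([np.sin(yaw),-np.cos(yaw),0]);return np.c_[np.cross(y,z),y,z]
def ik(pos,M,q0):
    g=lambda q:(lambda k:np.r_[(k[0]-pos)/100,3*R.from_matrix(k[1]@M.T).as_rotvec()])(fk(q,P))
    s=least_squares(g,np.clip(q0,LO+.01,HI-.01),bounds=(LO,HI));return s.x,np.linalg.norm(s.fun)
if __name__=="__main__":
    print(P.round(1),s.fun.round(1))
    for q,e,o in D: print(np.round(R.from_matrix(fk(q,P)[1].T@R.from_rotvec(o).as_matrix()).as_rotvec(),3))
    for th in(45,52,60):
      for yaw in (.168,0):
        M=Rt(np.radians(th),yaw);z=M[:,2];ex=np.array([np.cos(.168),np.sin(.168),0])
        for nm,G in dict(a=[536,-114,186],b=[560,-252,186],p1=[524,282,46],p3=[486,130,46]).items():
            G=np.array(G)
            for k,off in(("at",0),("up",[0,0,80]),("back",-100*ex)):
                b=min((ik(G-170*z+off,M,q0) for q0 in ([-.5,.2,2.0,.5,.8,0],[-.5,.2,2,-.5,.8,1.],[.5,.2,2.2,.5,.5,1.5],[.5,.5,2,-.3,.5,1.5],[-.5,-.2,2.4,1,.5,-.5],[-.5,-.2,2.4,2,.5,-1])),key=lambda t:t[1])
                print(th,yaw,nm,k,b[0].round(2),round(b[1],3))
E
python3 kin.py
```

```text
[216.  578.9 458.8 126.3  12.2 -19. ] [-0.4  1.   0.8 -1.5  1.2  0.3  1.5 -2.1 -1.2  0.4 -0.4  0.1 -0. ]
[0. 0. 0.]
[0. 0. 0.]
[-0.  0. -0.]
[-0.  0.  0.]
45 0.168 a at [-0.46  0.23  2.34  1.79  0.44 -0.72] 0.0
45 0.168 a up [-0.46  0.08  2.25  1.3   0.44 -0.18] 0.0
45 0.168 a back [-0.67  0.12  2.49  1.67  0.55 -0.77] 0.0
45 0.168 b at [-0.71  0.35  2.15  1.45  0.58 -0.56] 0.0
45 0.168 b up [-0.71  0.23  2.07  1.17  0.63 -0.22] 0.0
45 0.168 b back [-0.9   0.27  2.27  1.38  0.68 -0.67] 0.0
45 0.168 p1 at [ 0.63  0.57  2.33  3.75  0.58 -1.76] 0.0
45 0.168 p1 up [ 0.63  0.4   2.3   4.01  0.43 -2.05] 0.0
45 0.168 p1 back [ 0.77  0.54  2.52  3.8   0.72 -1.64] 0.0
45 0.168 p3 at [ 0.29  0.54  2.57  3.27  0.75 -1.58] 0.0
45 0.168 p3 up [ 0.29  0.29  2.52  3.33  0.46 -1.66] 0.0
45 0.168 p3 back [ 0.37  0.45  2.58  3.43  0.59 -1.65] 0.85
45 0 a at [-0.37  0.21  2.37  2.17  0.32 -0.9 ] 0.0
45 0 a up [-0.37  0.06  2.28  1.37  0.26 -0.06] 0.0
45 0 a back [-0.57  0.09  2.53  1.97  0.43 -0.86] 0.0
45 0 b at [-0.65  0.32  2.2   1.66  0.44 -0.59] 0.0
45 0 b up [-0.65  0.19  2.12  1.24  0.47 -0.13] 
[... 2356 characters left out ...]
168 p3 back [ 0.48  0.73  2.58  3.51  1.12 -1.54] 1.345
60 0 a at [-0.43  0.3   2.51  2.59  0.76 -1.38] 0.0
60 0 a up [-0.43  0.1   2.43  2.36  0.54 -1.09] 0.0
60 0 a back [-0.68  0.2   2.58  2.21  0.76 -1.21] 0.38
60 0 b at [-0.72  0.39  2.32  2.16  0.76 -1.16] 0.0
60 0 b up [-0.72  0.24  2.25  1.93  0.66 -0.85] 0.0
60 0 b back [-0.96  0.34  2.44  1.96  0.87 -1.18] 0.0
60 0 p1 at [ 0.78  0.72  2.37  3.95  1.01 -1.62] 0.0
60 0 p1 up [ 0.78  0.52  2.36  4.06  0.87 -1.81] 0.0
60 0 p1 back [ 0.97  0.72  2.53  4.06  1.11 -1.47] 0.0
60 0 p3 at [ 0.48  0.73  2.58  3.6   1.19 -1.49] 0.258
60 0 p3 up [ 0.48  0.45  2.58  3.67  0.94 -1.64] 0.205
60 0 p3 back [ 0.72  0.75  2.58  3.92  1.13 -1.49] 1.113
```

Emit:
step_arm([
  [[0.02,0.19,-0.55,0.0835,-0.493,0,1],[0.02,0.19,-0.55,0.0835,-0.493,0,1],[0.02,0.19,-0.56,0.0835,-0.493,0,1],[0.03,0.19,-0.56,0.0835,-0.493,0,1],[0.03,0.19,-0.56,0.0835,-0.493,0,1]],
])

```text
t: 2.6
ee_pos: [317.0, -150.5, 295.0]
orientation: [-2.776, -0.234, -1.296]
ft_force: [0.1, -0.6, 0.0]
width: 88.3
grasp_force: 0.0
```

```bash
python3 log.py
python3 - <<'E'
from kin import *
ex=np.array([np.cos(.168),np.sin(.168),0]);M=Rt(np.radians(50),.168);q=np.array(D[-2][0])
for nm,G in [("a",[536,-114,186]),("up",[536,-114,206]),("out",[470,-125,220]),("m1",[480,0,220]),("m2",[500,120,220]),("p1u",[524,282,160]),("p1",[524,282,46]),("p1back",np.array([524,282,46])-60*ex),("p2u",[505,206,150]),("p2",[505,206,46]),("p2b",np.array([505,206,46])-60*ex),("b",[560,-252,186]),("bback",np.array([560,-252,186])-90*ex)]:
    q,e=ik(np.array(G)-170*M[:,2],M,q);print(nm,q.round(2),round(e,3))
E
```

```text
2.6 q [-0.69  0.28  2.46  1.92  0.66 -1.07] ee [ 317.  -150.5  295. ] z [ 0.756  0.127 -0.642] y [ 0.166 -0.986  0.002] G170 [ 445.5 -129.   185.8] F [ 0.1 -0.6  0. ] w 88.3 0.0
a [-0.48  0.27  2.34  1.98  0.53 -0.92] 0.0
up [-0.48  0.23  2.33  1.89  0.51 -0.82] 0.0
out [-0.62  0.12  2.42  1.73  0.58 -0.76] 0.0
m1 [-0.19  0.06  2.49  2.3   0.37 -1.  ] 0.0
m2 [ 0.24  0.11  2.43  3.34  0.28 -1.71] 0.0
p1u [ 0.64  0.38  2.27  4.01  0.47 -2.06] 0.0
p1 [ 0.64  0.64  2.29  3.72  0.69 -1.73] 0.0
p1back [ 0.72  0.61  2.4   3.76  0.77 -1.67] 0.0
p2u [ 0.49  0.34  2.4   3.67  0.5  -1.83] 0.0
p2 [ 0.49  0.61  2.42  3.5   0.77 -1.62] 0.0
p2b [ 0.56  0.6   2.53  3.53  0.87 -1.57] 0.0
b [-0.73  0.39  2.14  1.6   0.65 -0.72] 0.0
bback [-0.91  0.33  2.25  1.51  0.74 -0.8 ] 0.0
```

Emit:
step_arm([
  [[0.4,0.07,0,0,0,0,1],[0.4,0.06,0,0,0,0,1],[0.4,0.06,0,0,0,0,1],[0.35,0.06,0,0,0,0,1],[0.27,0.05,0,0,0,0,1]],
])

```text
t: 3.22
ee_pos: [408.8, -135.5, 295.7]
orientation: [-2.775, -0.234, -1.294]
ft_force: [-0.0, 0.2, 0.2]
width: 87.6
grasp_force: 0.0
```

```bash
python3 log.py
cat > look.py <<'E'
import sys;from workcell import get_image
from h import *
n,o,x,y=sys.argv[1],sys.argv[2],int(sys.argv[3]),int(sys.argv[4]);s,t=[cv2.cvtColor(get_image(k)["pixels"],cv2.COLOR_RGB2BGR) for k in("scene","top")]
cv2.imwrite(f"pics/{n}_s.png",s);cv2.imwrite(f"pics/{n}_t.png",t)
x2,y2=int(sys.argv[5]),int(sys.argv[6])
cv2.imwrite(f"pics/{n}.png",np.hstack([cv2.resize(i[b:b+100,a:a+80],None,fx=5,fy=5,interpolation=2) for i,a,b in((s,x,y),(t,x2,y2))]))
E
python3 look.py c1 - 345 150 352 220
```

```text
3.225 q [-0.49  0.34  2.31  2.04  0.55 -1.  ] ee [ 408.8 -135.5  295.7] z [ 0.755  0.128 -0.643] y [ 0.167 -0.986  0.   ] G170 [ 537.2 -113.8  186.4] F [-0.   0.2  0.2] w 87.6 0.0
```

View pics/c1.png

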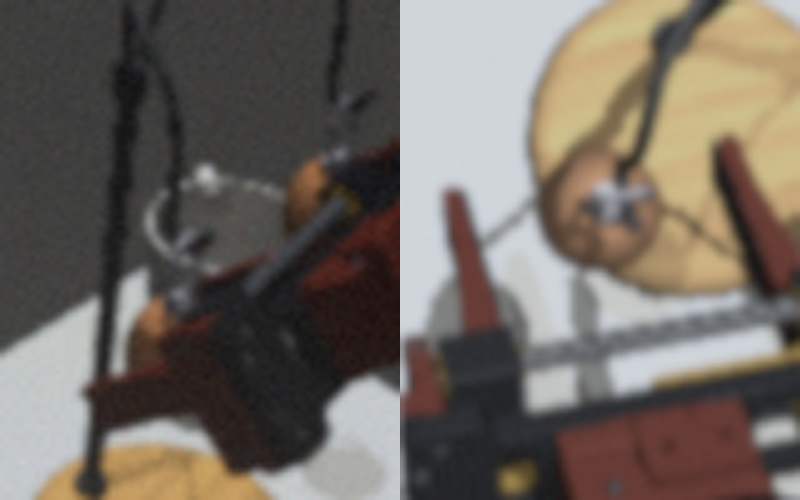

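The crop shows egg a centred between the open fingers (top crop, about (598,210), with the finger tips at 465 and 722). I'll close on it.

Emit:
step_arm([
  [[0,0,0,0,0,0,0.6],[0,0,0,0,0,0,0.5],[0,0,0,0,0,0,0.4],[0,0,0,0,0,0,0.3],[0,0,0,0,0,0,0.3]],
])

```text
t: 3.95
ee_pos: [407.9, -135.8, 295.7]
orientation: [-2.775, -0.233, -1.294]
ft_force: [-0.2, -0.4, -0.3]
width: 42.3
grasp_force: 30.1
```

Emit:
step_arm([
  [[0,0,0,0,0,0,0.3],[0,0,0,0,0,0,0.3],[0,0,0.02,0,0,0,0.3],[0,0,0.03,0,0,0,0.3],[0,0,0.05,0,0,0,0.3]],
])

```text
t: 4.58
ee_pos: [407.9, -135.7, 300.7]
orientation: [-2.775, -0.234, -1.294]
ft_force: [-0.2, 0.2, -0.7]
width: 42.0
grasp_force: 30.0
```

```bash
python3 log.py
```

```text
4.575 q [-0.49  0.33  2.31  2.02  0.54 -0.97] ee [ 407.9 -135.7  300.7] z [ 0.755  0.128 -0.643] y [ 0.167 -0.986  0.   ] G170 [ 536.3 -113.9  191.4] F [-0.2  0.2 -0.7] w 42.0 30.0
```

Emit:
step_arm([
  [[0,0,0.06,0,0,0,0.3],[0,0,0.08,0,0,0,0.3],[0,0,0.08,0,0,0,0.3],[0,0,0.04,0,0,0,0.3],[0,0,0,0,0,0,0.3]],
])

```text
t: 5.2
ee_pos: [408.0, -135.7, 313.9]
orientation: [-2.775, -0.234, -1.295]
ft_force: [-1.0, 0.6, -0.3]
width: 41.8
grasp_force: 30.0
```

```bash
python3 log.py; python3 look.py c2 - 345 150 352 220
```

```text
5.2 q [-0.49  0.29  2.31  1.96  0.53 -0.9 ] ee [ 408.  -135.7  313.9] z [ 0.756  0.128 -0.642] y [ 0.167 -0.986  0.001] G170 [ 536.5 -114.   204.7] F [-1.   0.6 -0.3] w 41.8 30.0
```

View pics/c2.png

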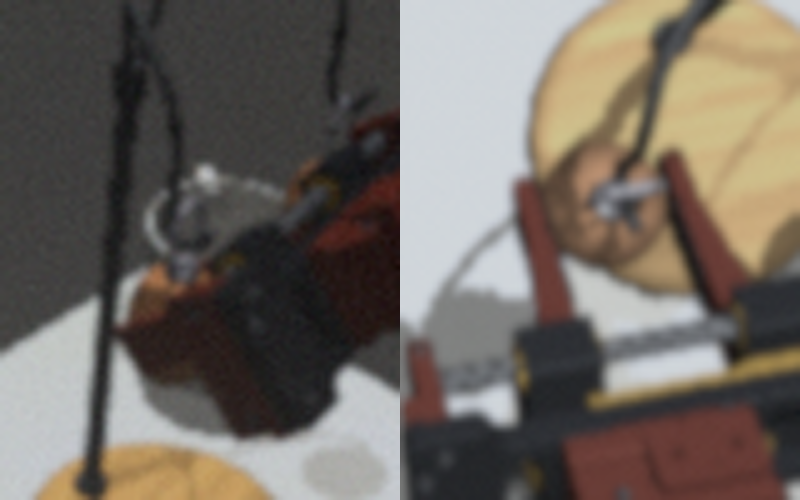

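The loop has been raised around the hook (scene crop about (185,230)) and the hook tip sits within the opening. I'll draw it out.

Emit:
step_arm([
  [[-0.1,-0.017,0,0,0,0,0.3],[-0.2,-0.034,0,0,0,0,0.3],[-0.2,-0.034,0,0,0,0,0.3],[-0.25,-0.04,0,0,0,0,0.3],[-0.25,-0.04,0,0,0,0,0.3]],
])

```text
t: 5.92
ee_pos: [357.0, -144.0, 313.6]
orientation: [-2.775, -0.233, -1.294]
ft_force: [-0.8, -0.6, -1.3]
width: 41.9
grasp_force: 30.0
```

```bash
python3 log.py
```

```text
5.925 q [-0.59  0.25  2.39  1.9   0.59 -0.93] ee [ 357.  -144.   313.6] z [ 0.755  0.128 -0.643] y [ 0.167 -0.986  0.   ] G170 [ 485.4 -122.3  204.4] F [-0.8 -0.6 -1.3] w 41.9 30.0
```

Emit:
step_arm([
  [[0,0.3,0,0,0,0,0.3],[0,0.5,0,0,0,0,0.3],[0,0.6,0,0,0,0,0.3],[0.05,0.6,0,0,0,0,0.3],[0.05,0.6,0,0,0,0,0.3]],
])

```text
t: 6.55
ee_pos: [362.5, -13.5, 313.8]
orientation: [-2.776, -0.233, -1.295]
ft_force: [-0.5, -0.5, -0.7]
width: 41.8
grasp_force: 30.0
```

Emit:
step_arm([
  [[0.06,0.6,0,0,0,0,0.3],[0.06,0.6,0,0,0,0,0.3],[0.06,0.6,0,0,0,0,0.3],[0.06,0.6,0,0,0,0,0.3],[0.06,0.6,0,0,0,0,0.3]],
])

```text
t: 7.18
ee_pos: [377.7, 136.5, 313.7]
orientation: [-2.776, -0.233, -1.295]
ft_force: [1.1, -0.7, -0.1]
width: 41.8
grasp_force: 30.0
```

```bash
python3 log.py
```

```text
7.175 q [ 0.37  0.25  2.39  3.55  0.39 -1.83] ee [377.7 136.5 313.7] z [ 0.755  0.127 -0.643] y [ 0.166 -0.986  0.001] G170 [506.1 158.1 204.5] F [ 1.1 -0.7 -0.1] w 41.8 30.0
```

Emit:
step_arm([
  [[0.07,0.6,0,0,0,0,0.3],[0.07,0.6,-0.2,0,0,0,0.3],[0.07,0.6,-0.4,0,0,0,0.3],[0.08,0.45,-0.4,0,0,0,0.3],[0.07,0.22,-0.3,0,0,0,0.3]],
])

```text
t: 7.8
ee_pos: [396.1, 260.0, 248.0]
orientation: [-2.775, -0.235, -1.294]
ft_force: [1.1, 1.2, -0.5]
width: 42.3
grasp_force: 30.0
```

Emit:
step_arm([
  [[0,0,-0.2,0,0,0,0.3],[0,0,-0.2,0,0,0,0.3],[0,0,-0.1,0,0,0,0.3],[0,0,0,0,0,0,0.3],[0,0,0,0,0,0,0.3]],
])

```text
t: 8.43
ee_pos: [396.1, 259.4, 224.0]
orientation: [-2.775, -0.233, -1.295]
ft_force: [-0.3, 0.2, -1.5]
width: 42.1
grasp_force: 30.0
```

```bash
python3 log.py
python3 - <<'E'
from h import *
for n in C: print(n,proj(n,[[524,282,100],[524,282,26]]).round(0).tolist())
E
python3 look.py c3 - 205 280 150 225
```

```text
8.425 q [ 0.65  0.56  2.25  3.83  0.59 -1.85] ee [396.1 259.4 224. ] z [ 0.756  0.128 -0.642] y [ 0.167 -0.986  0.   ] G170 [524.6 281.1 114.8] F [-0.3  0.2 -1.5] w 42.1 30.0
scene [[240.0, 348.0], [244.0, 371.0]]
top [[177.0, 277.0], [188.0, 279.0]]
```

View pics/c3.png

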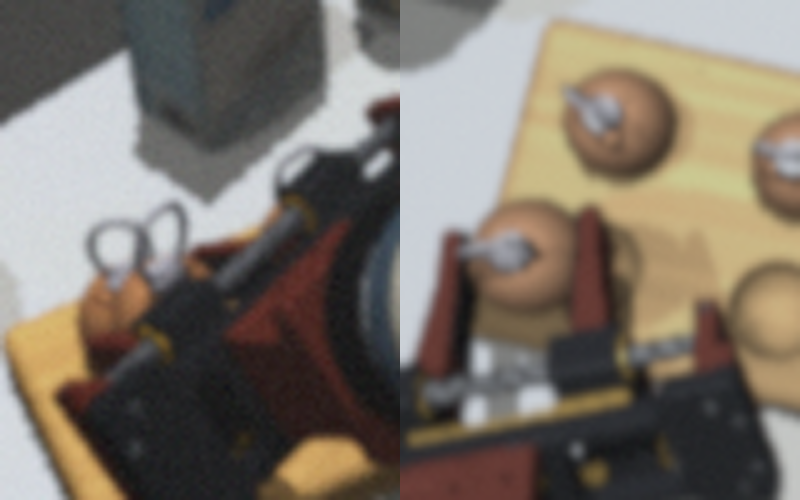

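Top crop: egg a is upright in the grip at about (176,277) px, as predicted, and the pocket below is lined up. I'll lower it.

Emit:
step_arm([
  [[0,0.01,-0.3,0,0,0,0.3],[0,0,-0.3,0,0,0,0.3],[0,0,-0.3,0,0,0,0.3],[0,0,-0.2,0,0,0,0.3],[0,0,-0.1,0,0,0,0.3]],
])

```text
t: 9.15
ee_pos: [396.0, 260.0, 163.3]
orientation: [-2.775, -0.234, -1.294]
ft_force: [-0.0, -0.6, 0.1]
width: 41.8
grasp_force: 30.0
```

Emit:
step_arm([
  [[0,0,-0.02,0,0,0,0.3],[0,0,-0.02,0,0,0,0.3],[0,0,-0.02,0,0,0,0.3],[0,0,0,0,0,0,0.3],[0,0,0,0,0,0,0.3]],
])

```text
t: 9.78
ee_pos: [396.1, 260.1, 160.8]
orientation: [-2.775, -0.234, -1.294]
ft_force: [-0.5, 0.6, -1.2]
width: 41.3
grasp_force: 30.0
```

```bash
python3 log.py
```

```text
9.775 q [ 0.65  0.73  2.23  3.72  0.71 -1.7 ] ee [396.1 260.1 160.8] z [ 0.755  0.128 -0.643] y [ 0.167 -0.986  0.   ] G170 [524.5 281.8  51.6] F [-0.5  0.6 -1.2] w 41.3 30.0
```

Emit:
step_arm([
  [[0,0,-0.02,0,0,0,0.3],[0,0,-0.02,0,0,0,0.3],[0,0,0,0,0,0,0.3],[0,0,0,0,0,0,0.3],[0,0,0,0,0,0,0.3]],
])

```text
t: 10.4
ee_pos: [396.0, 260.0, 158.7]
orientation: [-2.775, -0.234, -1.294]
ft_force: [-0.0, -0.5, -0.1]
width: 41.5
grasp_force: 30.0
```

```bash
python3 log.py; python3 look.py c4 - 205 310 150 225
```

```text
10.4 q [ 0.65  0.73  2.23  3.71  0.72 -1.7 ] ee [396.  260.  158.7] z [ 0.755  0.128 -0.643] y [ 0.167 -0.986  0.   ] G170 [524.4 281.8  49.4] F [-0.  -0.5 -0.1] w 41.5 30.0
```

View pics/c4.png

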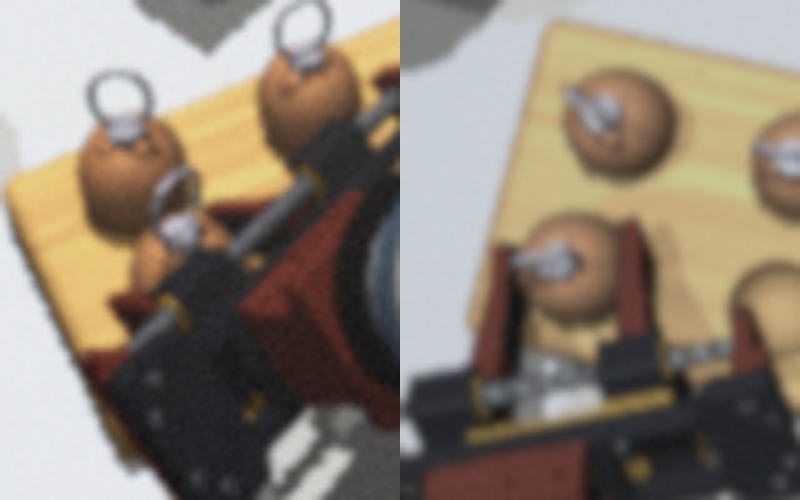

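Emit:
step_arm([
  [[0,0,-0.012,0,0,0,0.3],[0,0,-0.012,0,0,0,0.3],[0,0,0,0,0,0,0.3],[0,0,0,0,0,0,0.3],[0,0,0,0,0,0,0.3]],
])

```text
t: 11.12
ee_pos: [396.0, 260.0, 157.5]
orientation: [-2.775, -0.234, -1.294]
ft_force: [0.1, -1.2, 0.5]
width: 41.9
grasp_force: 30.0
```

```bash
python3 log.py; python3 log.py
```

```text
11.125 q [ 0.65  0.73  2.23  3.71  0.72 -1.7 ] ee [396.  260.  157.5] z [ 0.755  0.128 -0.643] y [ 0.167 -0.986  0.   ] G170 [524.4 281.7  48.2] F [ 0.1 -1.2  0.5] w 41.9 30.0
11.125 q [ 0.65  0.73  2.23  3.71  0.72 -1.7 ] ee [396.  260.  157.5] z [ 0.755  0.128 -0.643] y [ 0.167 -0.986  0.   ] G170 [524.4 281.7  48.2] F [ 0.1 -1.2  0.5] w 41.9 30.0
```

Emit:
step_arm([
  [[0,0,-0.012,0,0,0,0.3],[0,0,0,0,0,0,0.3],[0,0,0,0,0,0,0.3],[0,0,0,0,0,0,0.3],[0,0,0,0,0,0,0.3]],
])

```text
t: 11.75
ee_pos: [396.0, 260.0, 156.9]
orientation: [-2.775, -0.233, -1.294]
ft_force: [-0.4, -3.6, 2.3]
width: 42.0
grasp_force: 30.0
```

```bash
python3 log.py
```

```text
11.75 q [ 0.65  0.74  2.23  3.71  0.72 -1.69] ee [396.  260.  156.9] z [ 0.755  0.128 -0.643] y [ 0.167 -0.986  0.   ] G170 [524.5 281.7  47.7] F [-0.4 -3.6  2.3] w 42.0 30.0
```

It touches softly (2.3 N up, 3.6 N towards -y). I'll ease 1 mm towards -y, then release.

Emit:
step_arm([
  [[0,-0.01,0,0,0,0,0.3],[0,-0.008,0,0,0,0,0.3],[0,0,0,0,0,0,0.3],[0,0,0,0,0,0,0.3],[0,0,0,0,0,0,0.3]],
])

```text
t: 12.38
ee_pos: [396.0, 259.2, 156.8]
orientation: [-2.775, -0.234, -1.294]
ft_force: [0.1, -0.7, -1.4]
width: 41.8
grasp_force: 30.0
```

```bash
python3 log.py
```

```text
12.375 q [ 0.65  0.74  2.23  3.71  0.72 -1.69] ee [396.  259.2 156.8] z [ 0.755  0.128 -0.643] y [ 0.168 -0.986  0.   ] G170 [524.3 281.   47.5] F [ 0.1 -0.7 -1.4] w 41.8 30.0
```

Emit:
step_arm([
  [[0,0,-0.012,0,0,0,0.3],[0,0,0,0,0,0,0.3],[0,0,0,0,0,0,0.3],[0,0,0,0,0,0,0.3],[0,0,0,0,0,0,0.3]],
])

```text
t: 13.0
ee_pos: [396.0, 259.1, 156.3]
orientation: [-2.775, -0.234, -1.294]
ft_force: [-0.2, -0.5, -0.6]
width: 41.8
grasp_force: 30.0
```

```bash
python3 log.py
```

```text
13.0 q [ 0.65  0.74  2.23  3.71  0.72 -1.69] ee [396.  259.1 156.3] z [ 0.755  0.128 -0.643] y [ 0.167 -0.986  0.   ] G170 [524.4 280.9  47. ] F [-0.2 -0.5 -0.6] w 41.8 30.0
```

Emit:
step_arm([
  [[0,-0.008,-0.012,0,0,0,0.3],[0,0,0,0,0,0,0.3],[0,0,0,0,0,0,0.3],[0,0,0,0,0,0,0.3],[0,0,0,0,0,0,0.3]],
])

```text
t: 13.62
ee_pos: [396.0, 258.8, 155.7]
orientation: [-2.775, -0.234, -1.294]
ft_force: [0.1, 0.8, -0.8]
width: 41.8
grasp_force: 30.0
```

```bash
python3 log.py
```

```text
13.625 q [ 0.65  0.74  2.23  3.71  0.72 -1.69] ee [396.  258.8 155.7] z [ 0.755  0.128 -0.643] y [ 0.167 -0.986  0.   ] G170 [524.4 280.5  46.4] F [ 0.1  0.8 -0.8] w 41.8 30.0
```

Emit:
step_arm([
  [[0,0,-0.012,0,0,0,0.3],[0,0,0,0,0,0,0.3],[0,0,0,0,0,0,0.3],[0,0,0,0,0,0,0.3],[0,0,0,0,0,0,0.3]],
])

```text
t: 14.25
ee_pos: [396.0, 258.7, 155.1]
orientation: [-2.775, -0.234, -1.294]
ft_force: [0.5, -0.3, -0.1]
width: 42.3
grasp_force: 30.0
```

```bash
python3 log.py
```

```text
14.25 q [ 0.65  0.74  2.23  3.71  0.73 -1.69] ee [396.  258.7 155.1] z [ 0.755  0.128 -0.643] y [ 0.167 -0.986  0.   ] G170 [524.4 280.5  45.8] F [ 0.5 -0.3 -0.1] w 42.3 30.0
```

Emit:
step_arm([
  [[0,0,-0.012,0,0,0,0.3],[0,0,0,0,0,0,0.3],[0,0,0,0,0,0,0.3],[0,0,0,0,0,0,0.3],[0,0,0,0,0,0,0.3]],
])

```text
t: 14.88
ee_pos: [396.0, 258.7, 154.5]
orientation: [-2.775, -0.234, -1.294]
ft_force: [-0.9, -1.4, 2.2]
width: 42.0
grasp_force: 30.0
```

```bash
python3 log.py
```

```text
14.875 q [ 0.65  0.74  2.23  3.71  0.73 -1.69] ee [396.  258.7 154.5] z [ 0.755  0.128 -0.643] y [ 0.167 -0.986  0.   ] G170 [524.4 280.5  45.3] F [-0.9 -1.4  2.2] w 42.0 30.0
```

Emit:
step_arm([
  [[0,0,0,0,0,0,0.5],[0,0,0,0,0,0,0.55],[0,0,0,0,0,0,0.62],[0,0,0,0,0,0,0.7],[0,0,0,0,0,0,0.75]],
])

```text
t: 15.5
ee_pos: [396.0, 258.8, 154.5]
orientation: [-2.775, -0.234, -1.294]
ft_force: [0.1, -0.4, -1.4]
width: 65.0
grasp_force: 0.0
```

```bash
python3 log.py; python3 look.py c5 - 205 310 150 225
```

```text
15.5 q [ 0.65  0.74  2.23  3.7   0.73 -1.69] ee [396.  258.8 154.5] z [ 0.755  0.128 -0.643] y [ 0.167 -0.986  0.   ] G170 [524.4 280.5  45.2] F [ 0.1 -0.4 -1.4] w 65.0 0.0
```

View pics/c5.png

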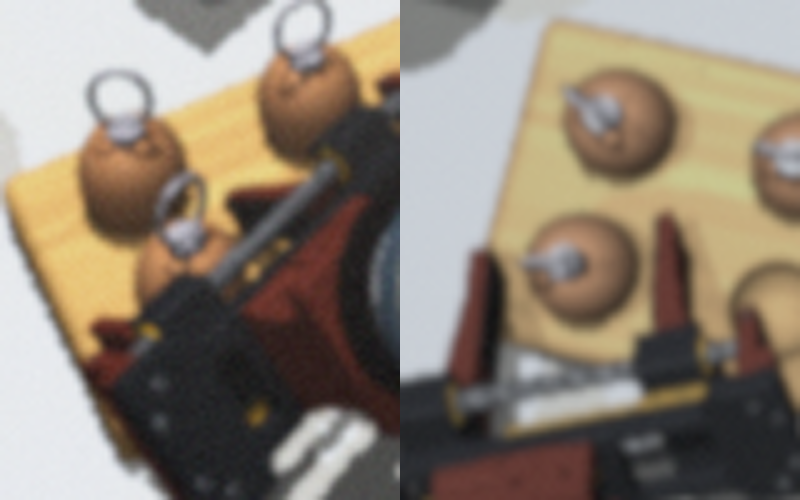

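Egg a stands upright and released in pocket 1 (top crop about (583,268)). I'll retreat and go to egg b.

Emit:
step_arm([
  [[-0.15,-0.025,0.13,0,0,0,0.75],[-0.25,-0.04,0.21,0,0,0,0.75],[-0.3,-0.05,0.26,0,0,0,0.75],[-0.3,-0.05,0.26,0,0,0,0.75],[-0.2,-0.04,0.6,0,0,0,0.8]],
])

```text
t: 16.23
ee_pos: [334.2, 247.9, 227.9]
orientation: [-2.777, -0.236, -1.291]
ft_force: [0.7, -0.1, 0.2]
width: 70.1
grasp_force: 0.0
```

Emit:
step_arm([
  [[0,-0.3,0.8,0,0,0,1],[0,-0.6,0.5,0,0,0,1],[0,-0.6,0.2,0,0,0,1],[0.1,-0.6,0,0,0,0,1],[0.1,-0.6,0,0,0,0,1]],
])

```text
t: 16.85
ee_pos: [344.7, 112.7, 303.3]
orientation: [-2.773, -0.235, -1.295]
ft_force: [-0.0, 0.8, 0.2]
width: 87.9
grasp_force: 0.0
```

Emit:
step_arm([
  [[0,-0.6,0,0,0,0,1],[0,-0.6,0,0,0,0,1],[0,-0.6,0,0,0,0,1],[0,-0.6,0,0,0,0,1],[0,-0.6,0,0,0,0,1]],
])

```text
t: 17.48
ee_pos: [344.8, -36.8, 303.0]
orientation: [-2.774, -0.235, -1.295]
ft_force: [0.5, -0.3, -0.9]
width: 87.8
grasp_force: 0.0
```

```bash
python3 log.py
```

```text
17.475 q [-0.26  0.23  2.5   2.45  0.52 -1.23] ee [344.8 -36.8 303. ] z [ 0.756  0.128 -0.642] y [ 0.168 -0.986  0.   ] G170 [473.3 -15.  193.8] F [ 0.5 -0.3 -0.9] w 87.8 0.0
```

Emit:
step_arm([
  [[0,-0.6,0,0,0,0,1],[0,-0.6,0,0,0,0,1],[0,-0.6,0,0,0,0,1],[0,-0.6,0,0,0,0,1],[0,-0.6,0,0,0,0,1]],
])

```text
t: 18.1
ee_pos: [345.2, -186.4, 303.0]
orientation: [-2.775, -0.235, -1.295]
ft_force: [1.1, 0.9, 0.3]
width: 87.6
grasp_force: 0.0
```

Emit:
step_arm([
  [[0,-0.6,0,0,0,0,1],[0,-0.6,-0.05,0,0,0,1],[0,-0.5,-0.06,0,0,0,1],[-0.04,-0.34,-0.06,0,0,0,1],[0,0,0,0,0,0,1]],
])

```text
t: 18.73
ee_pos: [343.8, -288.6, 294.1]
orientation: [-2.775, -0.233, -1.295]
ft_force: [0.9, 0.4, -0.2]
width: 88.0
grasp_force: 0.0
```

```bash
python3 log.py; python3 look.py d1 - 205 310 150 225
python3 - <<'E'
from h import *
# compare stuff before & now: eggs by blobs
for n in C:
    im=cv2.imread(f"pics/d1_{'s' if n=='scene' else 't'}.png")
    print(n,[b[1:] for b in blobs(im,(0,70,20),(12,255,190))[2]])
    print(proj(n,[[559.7,-252.2,179],[524.1,281.7,40],[524.1,280,40]]).round(1).tolist())
    import sys
E
```

```text
18.725 q [-0.92  0.39  2.22  1.54  0.75 -0.85] ee [ 343.8 -288.6  294.1] z [ 0.756  0.127 -0.643] y [ 0.166 -0.986  0.   ] G170 [ 472.2 -266.9  184.9] F [ 0.9  0.4 -0.2] w 88.0 0.0
scene [([448, 172, 61, 38, 777], [488.1, 192.6]), ([402, 182, 18, 22, 292], [410.5, 191.8]), ([429, 196, 43, 32, 564], [452.6, 212.0]), ([131, 280, 49, 39, 1476], [155.4, 298.9]), ([291, 306, 18, 21, 268], [299.6, 316.3]), ([258, 319, 18, 22, 268], [266.3, 330.3]), ([222, 334, 31, 46, 660], [237.3, 357.0])]
[[410.3, 192.7], [243.2, 366.9], [243.9, 366.4]]
top [([108, 165, 48, 47, 1766], [131.6, 187.7]), ([0, 200, 25, 58, 993], [9.5, 228.0]), ([458, 236, 23, 22, 307], [468.2, 247.2]), ([185, 241, 18, 18, 163], [194.8, 250.2]), ([222, 250, 18, 17, 144], [232.2, 258.0]), ([260, 258, 16, 17, 113], [268.0, 266.3]), ([177, 271, 19, 17, 145], [187.1, 278.6]), ([505, 285, 23, 34, 219], [517.0, 304.4]), ([451, 295, 15, 32, 198], [457.4, 312.6]), ([545, 311, 15, 14, 90], [551.5, 318.8]), ([450, 329, 11, 22, 133], [454.1, 338.2]), ([482, 341, 50, 50, 1280], [503.1, 359.2])]
[[469.0, 247.5], [186.0, 278.4], [186.8, 278.3]]
```

Emit:
step_arm([
  [[0.4,0.07,0.04,0,0,0,1],[0.4,0.06,0,0,0,0,1],[0.4,0.06,0,0,0,0,1],[0.35,0.06,0,0,0,0,1],[0.2,0.04,0,0,0,0,1]],
])

```text
t: 19.45
ee_pos: [432.3, -273.1, 296.0]
orientation: [-2.774, -0.236, -1.294]
ft_force: [0.3, 0.4, -0.1]
width: 88.0
grasp_force: 0.0
```

Emit:
step_arm([
  [[0,0,0,0,0,0,0.7],[0,0,0,0,0,0,0.6],[0,0,0,0,0,0,0.5],[0,0,0,0,0,0,0.4],[0,0,0,0,0,0,0.3]],
])

```text
t: 20.08
ee_pos: [431.3, -274.2, 296.0]
orientation: [-2.775, -0.233, -1.294]
ft_force: [-0.3, 0.0, 0.1]
width: 41.9
grasp_force: 30.1
```

```bash
python3 log.py
```

```text
20.075 q [-0.74  0.43  2.12  1.62  0.65 -0.75] ee [ 431.3 -274.2  296. ] z [ 0.755  0.128 -0.643] y [ 0.167 -0.986  0.   ] G170 [ 559.7 -252.5  186.7] F [-0.3  0.   0.1] w 41.9 30.1
```

Gripped. I'll lift 18 mm, then check the picture before drawing it out.

Emit:
step_arm([
  [[0,0,0,0,0,0,0.3],[0,0,0.02,0,0,0,0.3],[0,0,0.03,0,0,0,0.3],[0,0,0.05,0,0,0,0.3],[0,0,0.05,0,0,0,0.3]],
])

```text
t: 20.7
ee_pos: [431.5, -274.0, 303.6]
orientation: [-2.775, -0.234, -1.294]
ft_force: [-0.3, 0.1, -0.8]
width: 41.6
grasp_force: 30.0
```

Emit:
step_arm([
  [[0,0,0.08,0,0,0,0.3],[0,0,0.08,0,0,0,0.3],[0,0,0.05,0,0,0,0.3],[0,0,0,0,0,0,0.3],[0,0,0,0,0,0,0.3]],
])

```text
t: 21.32
ee_pos: [431.5, -274.0, 313.9]
orientation: [-2.775, -0.234, -1.294]
ft_force: [0.1, -0.9, -0.2]
width: 41.9
grasp_force: 30.0
```

```bash
python3 log.py
```

```text
21.325 q [-0.74  0.4   2.11  1.56  0.65 -0.68] ee [ 431.5 -274.   313.9] z [ 0.755  0.128 -0.643] y [ 0.167 -0.986  0.   ] G170 [ 559.9 -252.2  204.7] F [ 0.1 -0.9 -0.2] w 41.9 30.0
```

Lifted 18 mm with no load on the stand, matching egg a. I'll keep the last picture for the final check and draw out, watching the force.

Emit:
step_arm([
  [[-0.1,-0.017,0,0,0,0,0.3],[-0.1,-0.017,0,0,0,0,0.3],[-0.1,-0.017,0,0,0,0,0.3],[-0.1,-0.017,0,0,0,0,0.3],[0,0,0,0,0,0,0.3]],
])

```text
t: 21.95
ee_pos: [411.1, -277.5, 314.0]
orientation: [-2.775, -0.233, -1.294]
ft_force: [-1.8, -0.4, -0.3]
width: 41.8
grasp_force: 30.0
```

Emit:
step_arm([
  [[-0.2,-0.034,0,0,0,0,0.3],[-0.3,-0.05,0,0,0,0,0.3],[-0.4,-0.07,0,0,0,0,0.3],[-0.4,-0.07,0,0,0,0,0.3],[-0.4,-0.07,0,0,0,0,0.3]],
])

```text
t: 22.58
ee_pos: [325.1, -292.1, 314.0]
orientation: [-2.775, -0.233, -1.294]
ft_force: [-0.1, -0.3, -0.7]
width: 41.8
grasp_force: 30.0
```

```bash
python3 log.py; python3 look.py e1 - 205 310 150 225
python3 - <<'E'
from h import *
for n in C:
    im=cv2.imread(f"pics/e1_{'s' if n=='scene' else 't'}.png")
    print(n,[b[1:] for b in blobs(im,(0,70,20),(12,255,190))[2]],proj(n,[[486,-265,198.5]]).round(1).tolist())
E
```

```text
22.575 q [-0.96  0.33  2.23  1.46  0.77 -0.78] ee [ 325.1 -292.1  314. ] z [ 0.755  0.128 -0.643] y [ 0.167 -0.986  0.   ] G170 [ 453.5 -270.3  204.7] F [-0.1 -0.3 -0.7] w 41.8 30.0
scene [([482, 159, 40, 46, 843], [501.6, 185.2]), ([443, 187, 41, 37, 753], [462.2, 204.1]), ([131, 280, 49, 39, 1484], [155.4, 298.8]), ([291, 306, 18, 21, 260], [299.7, 316.2]), ([258, 319, 18, 23, 286], [266.4, 330.7]), ([222, 335, 31, 45, 659], [237.2, 357.2])] [[440.3, 197.2]]
top [([108, 165, 48, 46, 1764], [131.6, 187.7]), ([0, 201, 25, 57, 1009], [9.4, 227.8]), ([184, 242, 19, 16, 165], [194.8, 249.9]), ([222, 251, 19, 16, 154], [232.1, 258.7]), ([260, 258, 15, 18, 134], [268.6, 267.0]), ([176, 271, 20, 16, 167], [187.8, 279.0]), ([470, 298, 52, 40, 845], [490.5, 315.4]), ([549, 323, 21, 20, 151], [558.5, 334.1]), ([455, 343, 12, 23, 145], [460.0, 353.1]), ([489, 355, 52, 52, 1402], [512.0, 374.4])] [[482.4, 289.0]]
```

Emit:
step_arm([
  [[0.1,0.4,0,0,0,0,0.3],[0.13,0.6,0,0,0,0,0.3],[0.13,0.6,0,0,0,0,0.3],[0.13,0.6,0,0,0,0,0.3],[0.13,0.6,0,0,0,0,0.3]],
])

```text
t: 23.3
ee_pos: [357.7, -151.2, 314.1]
orientation: [-2.775, -0.233, -1.295]
ft_force: [-0.1, -0.5, -0.2]
width: 41.7
grasp_force: 30.0
```

Emit:
step_arm([
  [[0,0.6,0,0,0,0,0.3],[0,0.6,0,0,0,0,0.3],[0,0.6,0,0,0,0,0.3],[0,0.6,0,0,0,0,0.3],[0,0.6,0,0,0,0,0.3]],
])

```text
t: 23.92
ee_pos: [357.5, -1.2, 314.1]
orientation: [-2.775, -0.233, -1.295]
ft_force: [0.2, -1.0, -0.8]
width: 42.0
grasp_force: 30.0
```

Emit:
step_arm([
  [[0.05,0.6,0,0,0,0,0.3],[0.1,0.6,0,0,0,0,0.3],[0.15,0.6,0,0,0,0,0.3],[0.1,0.6,0,0,0,0,0.3],[0,0.4,0,0,0,0,0.3]],
])

```text
t: 24.55
ee_pos: [377.8, 139.4, 314.1]
orientation: [-2.774, -0.234, -1.294]
ft_force: [-0.1, 0.2, -1.0]
width: 42.1
grasp_force: 30.0
```

```bash
python3 log.py
```

```text
24.55 q [ 0.37  0.25  2.39  3.56  0.39 -1.83] ee [377.8 139.4 314.1] z [ 0.755  0.129 -0.642] y [ 0.168 -0.986 -0.   ] G170 [506.2 161.3 204.9] F [-0.1  0.2 -1. ] w 42.1 30.0
```

Emit:
step_arm([
  [[0,0.35,0,0,0,0,0.3],[-0.016,0.35,-0.2,0,0,0,0.3],[0,0.166,-0.4,0,0,0,0.3],[0,0,-0.5,0,0,0,0.3],[0,0,-0.4,0,0,0,0.3]],
])

```text
t: 25.18
ee_pos: [376.7, 181.5, 238.2]
orientation: [-2.775, -0.234, -1.294]
ft_force: [0.4, -0.4, -1.0]
width: 41.7
grasp_force: 30.0
```

Emit:
step_arm([
  [[0,0,-0.4,0,0,0,0.3],[0,0,-0.4,0,0,0,0.3],[0,0,-0.3,0,0,0,0.3],[0,0,-0.2,0,0,0,0.3],[0,0,0,0,0,0,0.3]],
])

```text
t: 25.8
ee_pos: [376.7, 181.2, 173.5]
orientation: [-2.776, -0.234, -1.293]
ft_force: [-0.3, -0.1, -1.1]
width: 42.1
grasp_force: 30.0
```

```bash
python3 log.py
```

```text
25.8 q [ 0.5   0.69  2.36  3.5   0.79 -1.61] ee [376.7 181.2 173.5] z [ 0.755  0.127 -0.644] y [ 0.167 -0.986  0.001] G170 [505.  202.9  64.1] F [-0.3 -0.1 -1.1] w 42.1 30.0
```

Emit:
step_arm([
  [[0.005,0.03,-0.1,0,0,0,0.3],[0,0,-0.1,0,0,0,0.3],[0,0,-0.05,0,0,0,0.3],[0,0,-0.02,0,0,0,0.3],[0,0,0,0,0,0,0.3]],
])

```text
t: 26.42
ee_pos: [377.0, 182.7, 160.5]
orientation: [-2.775, -0.234, -1.294]
ft_force: [-0.5, 0.2, -0.4]
width: 41.6
grasp_force: 30.0
```

```bash
python3 log.py
```

```text
26.425 q [ 0.5   0.73  2.35  3.49  0.82 -1.6 ] ee [377.  182.7 160.5] z [ 0.755  0.128 -0.643] y [ 0.167 -0.986  0.   ] G170 [505.4 204.4  51.2] F [-0.5  0.2 -0.4] w 41.6 30.0
```

Emit:
step_arm([
  [[0,0,-0.016,0,0,0,0.3],[0,0,-0.016,0,0,0,0.3],[0,0,0,0,0,0,0.3],[0,0,0,0,0,0,0.3],[0,0,0,0,0,0,0.3]],
])

```text
t: 27.05
ee_pos: [377.0, 182.7, 158.9]
orientation: [-2.775, -0.234, -1.294]
ft_force: [-0.0, -0.1, -0.9]
width: 41.8
grasp_force: 30.0
```

```bash
python3 log.py
```

```text
27.05 q [ 0.5   0.74  2.35  3.49  0.82 -1.59] ee [377.  182.7 158.9] z [ 0.755  0.128 -0.643] y [ 0.167 -0.986  0.   ] G170 [505.3 204.4  49.6] F [-0.  -0.1 -0.9] w 41.8 30.0
```

Emit:
step_arm([
  [[0,0,-0.012,0,0,0,0.3],[0,0,-0.012,0,0,0,0.3],[0,0,-0.012,0,0,0,0.3],[0,0,0,0,0,0,0.3],[0,0,0,0,0,0,0.3]],
])

```text
t: 27.68
ee_pos: [377.2, 182.8, 157.2]
orientation: [-2.774, -0.234, -1.295]
ft_force: [1.6, 1.5, 0.4]
width: 41.7
grasp_force: 30.0
```

```bash
python3 log.py
```

```text
27.675 q [ 0.5   0.74  2.35  3.49  0.83 -1.59] ee [377.2 182.8 157.2] z [ 0.756  0.128 -0.642] y [ 0.167 -0.986  0.   ] G170 [505.7 204.6  48. ] F [1.6 1.5 0.4] w 41.7 30.0
```

Emit:
step_arm([
  [[0.014,0.014,0,0,0,0,0.3],[0,0,-0.012,0,0,0,0.3],[0,0,0,0,0,0,0.3],[0,0,0,0,0,0,0.3],[0,0,0,0,0,0,0.3]],
])

```text
t: 28.3
ee_pos: [377.7, 183.4, 156.5]
orientation: [-2.775, -0.234, -1.294]
ft_force: [1.2, 0.2, -0.4]
width: 41.4
grasp_force: 30.0
```

```bash
python3 log.py
```

```text
28.3 q [ 0.5   0.74  2.35  3.49  0.83 -1.59] ee [377.7 183.4 156.5] z [ 0.755  0.128 -0.643] y [ 0.167 -0.986  0.   ] G170 [506.1 205.1  47.2] F [ 1.2  0.2 -0.4] w 41.4 30.0
```

Emit:
step_arm([
  [[0.014,0.004,0,0,0,0,0.3],[0,0,-0.012,0,0,0,0.3],[0,0,0,0,0,0,0.3],[0,0,0,0,0,0,0.3],[0,0,0,0,0,0,0.3]],
])

```text
t: 28.92
ee_pos: [378.3, 183.6, 155.8]
orientation: [-2.775, -0.234, -1.294]
ft_force: [-0.8, 0.4, -0.8]
width: 41.6
grasp_force: 30.0
```

```bash
python3 log.py
```

```text
28.925 q [ 0.5   0.75  2.35  3.49  0.83 -1.59] ee [378.3 183.6 155.8] z [ 0.755  0.128 -0.643] y [ 0.167 -0.986  0.   ] G170 [506.6 205.3  46.5] F [-0.8  0.4 -0.8] w 41.6 30.0
```

Emit:
step_arm([
  [[0,0,-0.012,0,0,0,0.3],[0,0,0,0,0,0,0.3],[0,0,0,0,0,0,0.3],[0,0,0,0,0,0,0.3],[0,0,0,0,0,0,0.3]],
])

```text
t: 29.55
ee_pos: [378.3, 183.6, 155.3]
orientation: [-2.775, -0.234, -1.294]
ft_force: [-0.8, -0.3, -0.2]
width: 41.8
grasp_force: 30.0
```

```bash
python3 log.py
```

```text
29.55 q [ 0.5   0.75  2.35  3.49  0.83 -1.59] ee [378.3 183.6 155.3] z [ 0.755  0.128 -0.643] y [ 0.167 -0.986  0.   ] G170 [506.7 205.3  46. ] F [-0.8 -0.3 -0.2] w 41.8 30.0
```

Emit:
step_arm([
  [[0,0,-0.01,0,0,0,0.3],[0,0,0,0,0,0,0.3],[0,0,0,0,0,0,0.3],[0,0,0,0,0,0,0.3],[0,0,0,0,0,0,0.3]],
])

```text
t: 30.18
ee_pos: [378.3, 183.5, 154.8]
orientation: [-2.775, -0.234, -1.294]
ft_force: [-0.1, -2.7, 1.3]
width: 42.0
grasp_force: 30.0
```

```bash
python3 log.py
```

```text
30.175 q [ 0.5   0.75  2.35  3.49  0.83 -1.59] ee [378.3 183.5 154.8] z [ 0.755  0.128 -0.643] y [ 0.167 -0.986  0.   ] G170 [506.8 205.3  45.5] F [-0.1 -2.7  1.3] w 42.0 30.0
```

Emit:
step_arm([
  [[0,-0.01,0,0,0,0,0.3],[0,0,0,0,0,0,0.3],[0,0,0,0,0,0,0.5],[0,0,0,0,0,0,0.55],[0,0,0,0,0,0,0.6]],
])

```text
t: 30.8
ee_pos: [378.4, 183.2, 154.7]
orientation: [-2.775, -0.234, -1.294]
ft_force: [-0.1, -0.2, -0.4]
width: 52.0
grasp_force: 0.0
```

Emit:
step_arm([
  [[0,0,0,0,0,0,0.66],[0,0,0,0,0,0,0.7],[0,0,0,0,0,0,0.7],[-0.1,-0.017,0.08,0,0,0,0.7],[-0.2,-0.034,0.17,0,0,0,0.7]],
])

```text
t: 31.42
ee_pos: [362.9, 180.4, 167.5]
orientation: [-2.775, -0.234, -1.294]
ft_force: [0.3, -0.7, 0.2]
width: 61.4
grasp_force: 0.0
```

Emit:
step_arm([
  [[-0.3,-0.05,0.26,0,0,0,0.7],[-0.3,-0.05,0.26,0,0,0,0.7],[-0.3,-0.05,0.4,0,0,0,0.7],[0,-0.5,0.6,0,0,0,0.7],[0,-0.6,0.6,0,0,0,0.7]],
])

```text
t: 32.05
ee_pos: [316.8, 117.7, 274.3]
orientation: [-2.775, -0.238, -1.293]
ft_force: [1.5, 0.8, -0.0]
width: 61.5
grasp_force: 0.0
```

Emit:
step_arm([
  [[0,-0.6,0.2,0,0,0,0.7],[0,-0.6,0.2,0,0,0,0.7],[0,-0.6,0,0,0,0,0.7],[0,-0.6,0,0,0,0,0.7],[0,0,0,0,0,0,0.7]],
])

```text
t: 32.67
ee_pos: [317.3, -3.2, 293.7]
orientation: [-2.777, -0.228, -1.296]
ft_force: [0.1, -0.0, -0.4]
width: 61.2
grasp_force: 0.0
```

```bash
python3 log.py; python3 look.py f1 - 205 300 150 225
python3 - <<'E'
from h import *
for n in C: print(n,proj(n,[[524.1,280.5,40],[505.2,205,40]]).round(1).tolist())
E
```

```text
32.675 q [-0.14  0.24  2.56  2.7   0.56 -1.39] ee [317.3  -3.2 293.7] z [ 0.756  0.124 -0.642] y [ 0.163 -0.987  0.   ] G170 [445.9  17.9 184.5] F [ 0.1 -0.  -0.4] w 61.2 0.0
scene [[243.7, 366.6], [280.0, 350.4]]
top [[186.6, 278.4], [224.0, 286.9]]
```

View pics/f1.png

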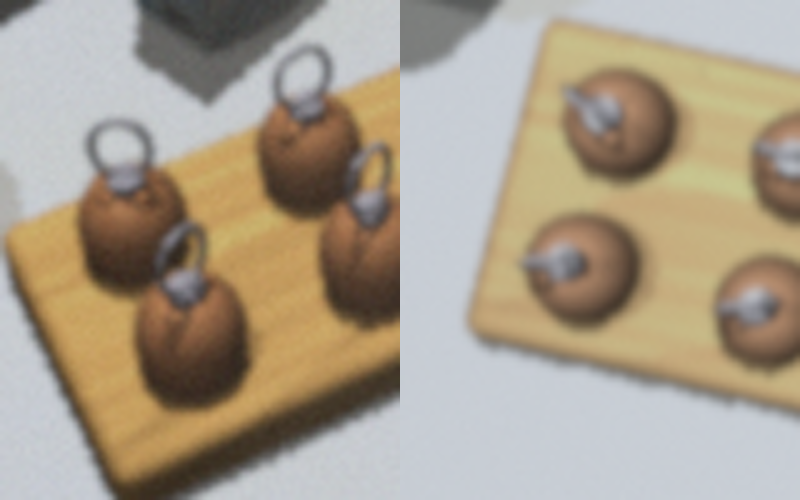

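Both eggs stand upright and released in pockets 1 and 2 (top crop about (583,268) and (772,312)), in line with the stored eggs, and the arm is clear. I'll hand in.

```bash
python3 -c "
from workcell import ctrl
print(ctrl.close_job())"
```

```text
the job is handed in; nothing more can be done
None
```

Both eggs are off their hooks and standing upright, released, in front-row pockets 1 and 2; the arm was clear, and I handed the job in at about 33 s, though the verdict was not shown.

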